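# Slide the varnished scroll round the drying rail to its end stop

### The job

Two freshly varnished pieces hang side by side on the bent wire drying rail. Slide the hanger that carries the round carved scroll along the wire, round the two bends on its own side, until its ring is at the end stop, and let it hang there freely. Leave the hanger with the flat test strip where it hangs.

Things in the scene. Friction and masses are not known exactly. Their poses are not given: they have to be found in the camera images.
- rail: Fixed rail: level 8 mm steel wire, centre line 190 mm up, on a wood bar along y at x=-180. Origin on the bench under the middle of the wire; z up; -x to the robot side. In its frame (x,y mm) the wire runs (0,0), (0,±100), (-60,±160), (-180,±160), its 45-degree corners rounded 17 mm either way, then down. Stops: steel discs 36 mm wide at y=±160, face x=-125 (ring centre x=-117 when touching).
- scroll_tab (a point): Centre of the grip tab of the hanger to move (loose wood, rigid, 70 g): tab 54 mm tall, 16 along the wire, 12 across it (grip this). Below: ring on the wire, 46 mm outside, 30 inside, 16 long, centre 50 mm under this point; then a round scroll 56 mm wide, 111 mm under. Hanging, the wire's centre is 39 mm under this point; lifted 11 mm the ring clears it all round. x along wire, y across, z up.
- strip_tab (a point): Centre of the grip tab of the hanger to leave alone: same tab and ring, but a flat rectangular strip, 36 mm wide, 6 thick and 85 long, hangs below its ring. Each hanger starts on its own half of the wire's middle leg (at y 45 to 75 mm one side or the other of the rail's origin); which half varies.
Mind the look-alikes: they are no part of the job. What is shaped like the part that bears scroll_tab but pink or purple is not meant.

How it is judged:
At the end, for the whole second after the job is handed in: The scroll's hanger hangs freely (within about 17 degrees of upright) on the straight side leg with its ring at the end stop, no more than 17 mm short of touching it; the strip's hanger is within 30 mm of where it started (x of scroll_tab in the frame of rail below -0.1 m and (y of scroll_tab in the frame of rail above 0.135 m or y of scroll_tab in the frame of rail below -0.135 m) and angle between scroll_tab's own z axis and vertical below 0.3 rad and distance of strip_tab from where it was at the start of the episode below 0.03 m).
It fails at once if the hanger with the flat strip was pushed along the rail (distance of strip_tab from where it was at the start of the episode above 0.04 m).
It also fails if it takes over 38 s, if anything falls off the work surface, if the arm or the gripper's body presses on something with over 40 N, if the wrist force passes 120 N, or if a joint passes its speed limit or range.

### The arm

A 6-joint arm with a two-finger parallel gripper is mounted at the origin on the work surface. World frame = base frame: x ahead of the robot, y to its left, z up, the work surface at z = 0. Lengths are in m, angles in rad, forces in N, time in s.
With the tool pointing down it reaches from about 0.275 to 0.725 m from the base axis. Payload 5.6 kg.
Tool frame: the origin (TCP) lies at the very end of the fingers, on their centre line; the grasp point (between the pads) lies ctrl.grasp_offset behind it (ctrl.grasp_offset is the distance from the TCP to the grasp point, in m); z points along the fingers, x is the direction in which the jaws open and shut, and the axes are right-handed (so a half turn about z gives the same grasp; the last joint's range is limited). The gripper opens to 85 mm and grips with 20 to 120 N. Pads are 22 mm wide; open, the fingers measure 114 mm over their backs; the gripper's body (76 mm by 85 mm) begins 54 mm behind the grasp point. The pads swing forward as they close: fully open they stand 13 mm farther back than shut.
Start: joints at [-0.889, 0.255, 0.108, 0, -1.424, -0.285], TCP at [0.213, -0.507, 0.231] pointing down, gripper open.
Joint ranges: [-2.95, 2.95], [-1.21, 1.97], [-1.09, 1.5], [-2.87, 1.71], [-2.94, -0.07], [-3.05, 3.05]. Speed limits (rad/s): [2.57, 2.57, 3.14, 3.14, 3.14, 3.14].

### API

Orientations are given as a rotation vector (axis times angle).
In Python, from station import monitor, optics, ctrl gives the robot as it stands. The module is installed in compiled form; this text tells all that it offers.
- The arm moves only by the tool apply_moves, never from a script. Its argument "motion" is a list of rows, each an object of numbers: "x", "y", "z": the shift along the tool's x, y, z in m; "spin": the turn about the tool's z in degrees. In form: [{"x": .., "y": .., "z": .., "spin": ..}, ...]. A call has 1 to 10 rows; each row is the pose to reach, as a shift and turn from the pose commanded when the call began, along the tool's axes at that moment; what a row does not reach only later rows make up. A row lasts 1/8 s, in which the tool goes at most 62.5 mm and 10.7 degrees, less where a joint would pass 70% of its speed; a pose out of reach is approached as far as the arm can. A call with a gripper value outside its range is refused whole. "fingers" is the closure, from 0 (fully open) to 1 (shut), set as the call begins (left out, the last holds). The fingers move at their own pace and stop on an object; the grip force is fixed at half the most. Time passes only in rows, so rows that repeat a pose let the fingers close. It gives the time, the measured TCP pose, the force and the opening at its end, in the units of the state.
- monitor.get_state(): the state, without advancing time (a new reading comes with each control period).
- optics.capture(name): name is "scene" or "top" or "wrist"; returns a dict with "image" (420x560x3 uint8, blue, green, red), "camera_matrix" (3x3 intrinsics, pixels), "dist" ([k1, k2, p1, p2, k3] as OpenCV has them; the pictures are not rectified), "camera_from_world" (4x4, takes a point from world to camera coordinates); the wrist camera has in their place "hand_eye" (4x4, takes a point from camera to tool coordinates, whose origin is the TCP and whose axes are the tool frame's). Camera axes: x right, y down, z forward; pixel columns grow to the right and rows downward; lengths in m; the calibration is good to about 2 mm. A picture is of the moment at which its call begins: read the wrist's pose just before it. There is no depth.
- ctrl.sign_off(): hands the job in, once; it reports no verdict.
The state is a dict: "clock": time; "joints": joint angles; "qd": joint speeds; "joint_torque": joint torques, N m; "tool_pos": TCP position; "orientation": TCP orientation; "force": force on the tool from outside, world axes, zero at the start; "torque": the same for the moment, N m; "grip_width": opening from 0.0 (shut) to 1.0 (fully open).
Only numpy, scipy, OpenCV 4.12 (cv2) and the standard library are available. Lean on these libraries where they do the work, as an engineer would, in place of code of your own. Each camera call takes 0.05 s, during which the arm holds its last target. There are 200 camera calls.

## Working session

There is one attempt and no reset: what is moved stays moved. The work goes in short steps, Python scripts to look and compute and a tool call to move; the robot and the scene stay as the last step left them, time stands still between calls to the robot, and variables do not carry over. Pictures are saved under pics/ and viewed, about 8 in all and at most 12, crops included, and the job is handed in when it is done.

Besides the shell and the picture viewer there is one more tool, called after "Call:" as name(argument=value, ...) on one line, values as JSON. apply_moves: Moves the arm, as the interface text tells. Its arguments: {"type":"object","properties":{"motion":{"type":"array","items":{"type":"object","properties":{"x":{"type":"number"},"y":{"type":"number"},"z":{"type":"number"},"spin":{"type":"number"}}}},"fingers":{"type":"number"}},"required":["motion"]}

```bash
mkdir -p pics; cat > h.py <<'E'
import numpy as np, cv2
from station import monitor, optics, ctrl
def snap(n,f):
    s=monitor.get_state(); c=optics.capture(n); cv2.imwrite(f'pics/{f}.png',c['image'])
    np.savez(f'pics/{f}.npz',**{k:np.array(v) for k,v in c.items()},tp=s['tool_pos'],to=s['orientation']); return c,s
def cam(f):
    d=np.load(f'pics/{f}.npz')
    if 'camera_from_world' in d: T=np.linalg.inv(d['camera_from_world'])
    else:
        T=np.eye(4);T[:3,:3]=cv2.Rodrigues(d['to'])[0];T[:3,3]=d['tp'];T=T@d['hand_eye']
    return d['camera_matrix'],d['dist'],T
def ray(f,p):
    K,D,T=cam(f); u=cv2.undistortPoints(np.array([[p]],float),K,D)[0,0]
    r=T[:3,:3]@[u[0],u[1],1]; return T[:3,3],r/np.linalg.norm(r)
def plane(f,p,z):
    o,r=ray(f,p); return o+r*(z-o[2])/r[2]
def tri(f1,p1,f2,p2):
    o,a=ray(f1,p1);q,b=ray(f2,p2)
    t=np.linalg.lstsq(np.c_[a,-b],q-o,rcond=None)[0]; A=o+a*t[0];B=q+b*t[1]; return (A+B)/2,np.linalg.norm(A-B)
def proj(f,P):
    K,D,T=cam(f);C=np.linalg.inv(T);return cv2.projectPoints(np.array(P,float).reshape(-1,3),cv2.Rodrigues(C[:3,:3])[0],C[:3,3],K,D)[0][:,0]
E
python3 -c "
from h import *
a,_=snap('scene','s0');b,s=snap('top','t0');print(s['tool_pos'],s['orientation'],s['grip_width'],ctrl.grasp_offset)
print(cam('s0')[2].round(3),cam('t0')[2].round(3))"
```

```text
[ 0.21240935 -0.50678808  0.23042061] [-1.73925625e+00 -2.61428277e+00 -1.53471282e-03] 1.0028343800263837 0.0187
[[-0.609  0.545 -0.576  1.025]
 [ 0.793  0.4   -0.46   0.31 ]
 [-0.02  -0.737 -0.676  0.577]
 [ 0.     0.     0.     1.   ]] [[ 0.015 -0.991  0.132  0.56 ]
 [-1.    -0.015 -0.     0.032]
 [ 0.002 -0.132 -0.991  0.897]
 [ 0.     0.     0.     1.   ]]
```

View pics/s0.png

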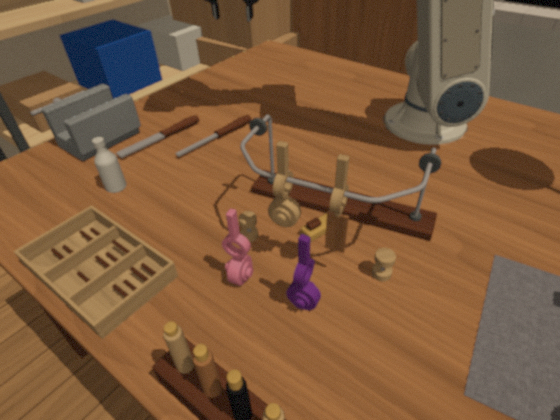

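View pics/t0.png

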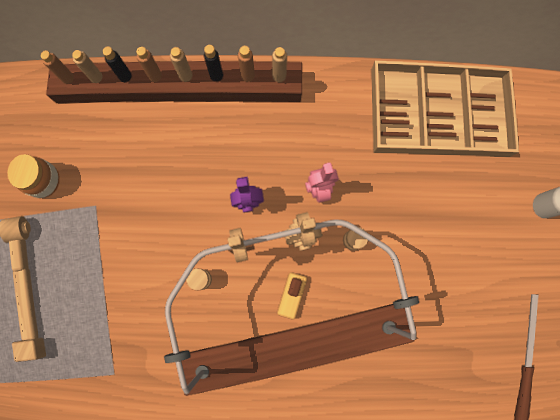

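The scene view shows the tan scroll hanger at about (283,190) and the tan strip hanger at (338,200). The look-alikes are pink (237,250) and purple (303,280). The top view has the scroll hanger at (305,230), the strip hanger at (237,243) and the stops at (405,303) and (177,357). I'll confirm this with one enlarged crop.

```bash
python3 -c "
from h import *
a=cv2.imread('pics/s0.png')[110:290,230:450];b=cv2.imread('pics/t0.png')[190:290,160:430]
a=cv2.resize(a,None,fx=2,fy=2,interpolation=2);b=cv2.resize(b,None,fx=800/270,fy=800/270,interpolation=2)[:230]
c=np.zeros((600,800,3),np.uint8);c[:360,:440]=a;c[365:595]=b;cv2.imwrite('pics/c1.png',c)
L=plane('t0',(177,357),.19);R=plane('t0',(405,303),.19);m=[plane('t0',p,.19) for p in((260,240),(285,234))]
print(L,R,np.linalg.norm(L-R),m)
"
```

```text
[0.45431441 0.16271445 0.19      ] [ 0.53154704 -0.14658151  0.19      ] 0.3187928264382281 [array([0.61553872, 0.05290128, 0.19      ]), array([0.62427135, 0.01893165, 0.19      ])]
```

View pics/c1.png

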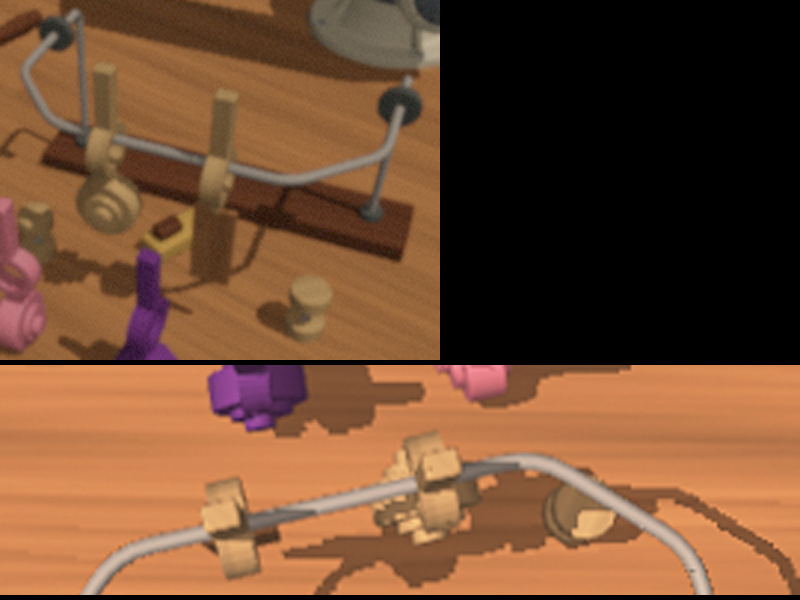

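The crop confirms it: the tan hanger with the round scroll is at scene (283,190) and top (305,230), on the rail's -y half. The strip is on the +y half. Next I'll work out the rail pose and triangulate the tab top.

```bash
cat >> h.py <<'E'
L=plane('t0',(177,357),.19);R_=plane('t0',(405,303),.19)
yr=(L-R_)/np.linalg.norm(L-R_);xr=np.array([yr[1],-yr[0],0]);O=(L+R_)/2+.129*xr;O[2]=0
yaw=np.degrees(np.arctan2(xr[1],xr[0]))
def w(x,y,z=0): return O+x*xr+y*yr+np.array([0,0,z])
def inr(P): d=np.array(P)-O; return np.array([d@xr,d@yr,P[2]])
def tool(P,head,tp=None,to=None):
    "move to world TCP P, tool-x heading deg, in tool shifts from the present pose"
    s=monitor.get_state();M=cv2.Rodrigues(np.array(s['orientation'] if to is None else to))[0]
    h=np.degrees(np.arctan2(M[1,0],M[0,0])); d=M.T@(np.array(P)-(s['tool_pos'] if tp is None else tp))
    return (d*1e3).round(1),round(-((head-h+180)%360-180),1)
E
python3 -c "
from h import *
print(O,yaw)
tt,st=(160+438/2.963,190+100/2.963),(230+105/2,110+68/2)
P,e=tri('t0',tt,'s0',st);print('top of tab',P,inr(P),e)
t2,s2=(160+224/2.963,190+(516-365)/2.963),(230+226/2,110+94/2)
Q,e=tri('t0',t2,'s0',s2);print('strip',Q,inr(Q),e)
for y in(-.05,-.06,-.07):print(y,proj('t0',[w(0,y,.256)]),proj('s0',[w(0,y,.256)]))
y=inr(P)[1]; print(tool(w(0,y,.33),yaw+180), tool(w(0,y,.221),yaw+180))
"
```

```text
[0.6180878  0.03931877 0.        ] 14.020313027342157
top of tab [ 0.63128674 -0.00767337  0.25452811] [ 0.00142115 -0.04878989  0.25452811] 0.0011050728699515554
strip [0.60802065 0.08257438 0.25437252] [0.00071211 0.04440595 0.25437252] 0.0030892561597801933
-0.05 [[308.74450064 224.75662223]] [[281.75417746 142.47721734]]
-0.06 [[316.55322558 222.93063533]] [[275.70145761 141.14537335]]
-0.07 [[324.34320718 221.10706115]] [[269.71046346 139.82674189]]
(array([298.9, 577.8, -99.1]), np.float64(-81.3)) (array([298.7, 577.8,   9.9]), np.float64(-81.3))
```

Call:
apply_moves(motion=[{"x": 0.015, "y": 0.03, "z": -0.05, "spin": -8}, {"x": 0.04, "y": 0.08, "z": -0.09, "spin": -16}, {"x": 0.07, "y": 0.13, "z": -0.1, "spin": -25}, {"x": 0.1, "y": 0.185, "z": -0.1, "spin": -33}, {"x": 0.13, "y": 0.24, "z": -0.1, "spin": -41}, {"x": 0.16, "y": 0.295, "z": -0.1, "spin": -49}, {"x": 0.185, "y": 0.35, "z": -0.1, "spin": -57}, {"x": 0.21, "y": 0.405, "z": -0.1, "spin": -65}, {"x": 0.235, "y": 0.46, "z": -0.1, "spin": -73}, {"x": 0.265, "y": 0.51, "z": -0.1, "spin": -81.3}], fingers=0)

```text
clock: 1.35
tool_pos: [0.5815, -0.064, 0.3305]
orientation: [0.391, -3.116, -0.0]
force: [0.6, -0.3, -0.1]
grip_width: 1.0
```

```bash
python3 -c "
from h import *
y=-.0488;print(monitor.get_state()['clock'],monitor.get_state()['tool_pos'],tool(w(0,y,.33),yaw+180), tool(w(0,y,.221),yaw+180))"
```

```text
1.35 [ 0.58154054 -0.06399078  0.33049758] (array([-60.7,  42.3,   0.4]), np.float64(0.3)) (array([-60.8,  42.2, 109.4]), np.float64(0.3))
```

Call:
apply_moves(motion=[{"x": -0.03, "y": 0.02, "z": 0}, {"x": -0.06, "y": 0.042, "z": 0}, {"x": -0.06, "y": 0.042, "z": 0}, {"x": -0.06, "y": 0.042, "z": 0}])

```text
validation failed for argument at $.mo...
```

```bash
python3 -c "
from h import *
c,s=snap('wrist','w0');y=-.0488;print(s['clock'],inr(s['tool_pos']),tool(w(0,y,.221),yaw+180))
print(proj('w0',[w(0,y,.256),w(0,0,.19),w(0,-.09,.19)]))"
```

```text
1.35 [-0.06048689 -0.09137779  0.33049758] (array([-57.5,  37. , 107. ]), np.float64(0.9))
[[184.64131322 281.76079864]
 [206.92648408 295.5190472 ]
 [201.01020595 195.26751722]]
```

View pics/w0.png

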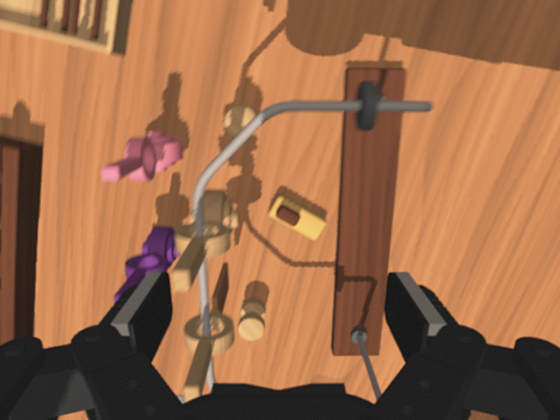

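The wrist picture, taken from the earlier pose because that move was refused, shows the scroll hanger's tab tip at about (181,283) against a prediction of (185,282), and the stop at (368,105). So the rail pose agrees. I'll resend the move with every field filled in.

Call:
apply_moves(motion=[{"x": -0.03, "y": 0.02, "z": 0.0, "spin": 0.3}, {"x": -0.06, "y": 0.041, "z": 0.0, "spin": 0.3}, {"x": -0.06, "y": 0.041, "z": 0.0, "spin": 0.3}, {"x": -0.06, "y": 0.041, "z": 0.0, "spin": 0.3}])

```text
clock: 1.9
tool_pos: [0.6287, -0.0116, 0.3309]
orientation: [0.376, -3.118, 0.0]
force: [-0.9, -0.0, 0.6]
grip_width: 0.999
```

```bash
python3 -c "
from h import *
c,s=snap('wrist','w1');y=-.0488;print(s['clock'],inr(s['tool_pos']),tool(w(0,y,.221),yaw+180))
print(proj('w1',[w(0,y,.256),w(0,0,.19),w(0,-.09,.19)]))"
```

```text
1.9 [-0.00205772 -0.05194361  0.33087201] (array([ -2.3,   3.5, 110.4]), np.float64(-0.3))
[[273.78609124 225.5746086 ]
 [275.00438483 254.13259471]
 [274.22832329 145.76003427]]
```

View pics/w1.png

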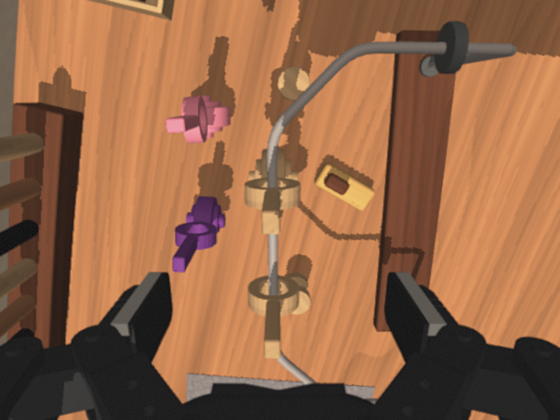

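The tab's top face is at about (271,222) between the jaws, as predicted, and it is square to them. Descending and closing.

Call:
apply_moves(motion=[{"x": -0.002, "y": 0.003, "z": 0.05, "spin": 0.0}, {"x": -0.002, "y": 0.003, "z": 0.085, "spin": 0.0}, {"x": -0.002, "y": 0.003, "z": 0.109, "spin": 0.0}, {"x": -0.002, "y": 0.003, "z": 0.109, "spin": 0.0}, {"x": -0.002, "y": 0.003, "z": 0.109, "spin": 0.0}])

```text
clock: 2.58
tool_pos: [0.6305, -0.0086, 0.2242]
orientation: [-0.375, 3.116, -0.001]
force: [-0.4, 0.0, 0.9]
grip_width: 0.997
```

Call:
apply_moves(motion=[{"x": 0.0, "y": 0.0, "z": 0.0, "spin": 0.0}, {"x": 0.0, "y": 0.0, "z": 0.0, "spin": 0.0}, {"x": 0.0, "y": 0.0, "z": 0.0, "spin": 0.0}, {"x": 0.0, "y": 0.0, "z": 0.0, "spin": 0.0}, {"x": 0.0, "y": 0.0, "z": 0.0, "spin": 0.0}, {"x": 0.0, "y": 0.0, "z": 0.0, "spin": 0.0}, {"x": 0.0, "y": 0.0, "z": 0.0, "spin": 0.0}, {"x": 0.0, "y": 0.0, "z": 0.0, "spin": 0.0}], fingers=1.0)

```text
clock: 3.58
tool_pos: [0.6303, -0.008, 0.2225]
orientation: [-0.376, 3.118, -0.0]
force: [2.1, -0.6, 2.5]
grip_width: 0.133
```

```bash
python3 -c "
from h import *
s=monitor.get_state();T0=s['tool_pos'];r=inr(T0);print(s['clock'],r,s['force'],s['grip_width']*85)
h=np.radians
# path of wire centre at arc: waypoints rail (x,y,turn deg)
M=cv2.Rodrigues(np.array(s['orientation']))[0]
rad=17;
from math import tan,sin,cos,pi
print('heading',np.degrees(np.arctan2(M[1,0],M[0,0])))
t=17*tan(pi/8) # tangent length for radius 17 (check)
pts=[(0,-.0488,0),(0,-.085,0),(-.005,-.1045,22),(-.018,-.118,45),(-.030,-.130,45),(-.043,-.143,45),(-.055,-.155,66),(-.075,-.160,90),(-.095,-.160,90),(-.112,-.160,90)]
for p in pts:
  d=M.T@(w(p[0],p[1],T0[2])-T0);print(p,(d*1e3).round(1),p[2])
"
```

```text
3.575 [ 0.00033938 -0.04887959  0.22250975] [ 2.09077403 -0.5716852   2.45396857] 11.305571417830924
heading -166.2620074026607
(0, -0.0488, 0) [ 0.3  0.1 -0. ] 0
(0, -0.085, 0) [  0.2 -36.1   0. ] 0
(-0.005, -0.1045, 22) [  5.1 -55.6   0. ] 22
(-0.018, -0.118, 45) [ 18.  -69.2   0. ] 45
(-0.03, -0.13, 45) [ 29.9 -81.3  -0. ] 45
(-0.043, -0.143, 45) [ 42.9 -94.3  -0. ] 45
(-0.055, -0.155, 66) [  54.8 -106.4   -0. ] 66
(-0.075, -0.16, 90) [  74.8 -111.5   -0. ] 90
(-0.095, -0.16, 90) [  94.8 -111.6   -0. ] 90
(-0.112, -0.16, 90) [ 1.118e+02 -1.117e+02 -1.000e-01] 90
```

Gripped at 11.3 mm. Lifting 11 mm and checking.

Call:
apply_moves(motion=[{"x": 0.0, "y": 0.0, "z": -0.006, "spin": 0.0}, {"x": 0.0, "y": 0.0, "z": -0.011, "spin": 0.0}, {"x": 0.0, "y": 0.0, "z": -0.011, "spin": 0.0}])

```text
clock: 3.95
tool_pos: [0.6302, -0.008, 0.2337]
orientation: [-0.376, 3.119, 0.0]
force: [-0.4, -0.1, -1.3]
grip_width: 0.13
```

```bash
python3 -c "
from h import *
c,s=snap('scene','s1');print(s['clock'],inr(s['tool_pos']),s['force'],s['grip_width'])
cv2.imwrite('pics/c2.png',cv2.resize(c['image'][60:290,200:460],None,fx=2.5,fy=2.5,interpolation=2))"
```

```text
3.95 [ 2.30525877e-04 -4.88725582e-02  2.33737333e-01] [-0.37077404 -0.0642636  -1.32949857] 0.13022889731074702
```

View pics/c2.png

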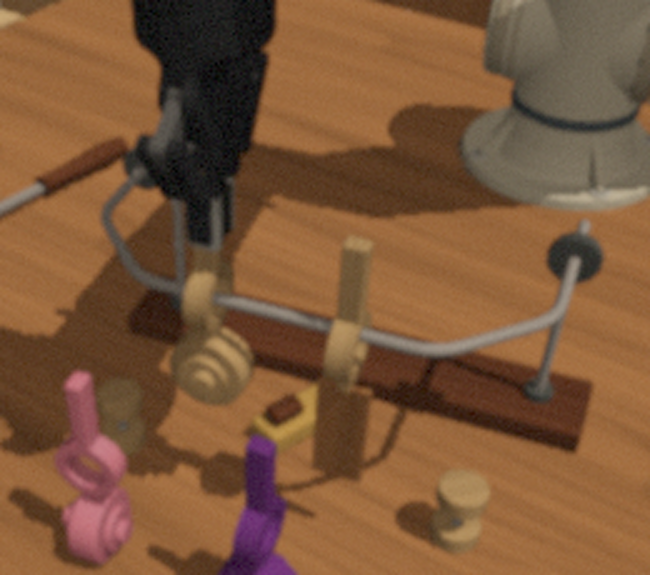

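The crop shows the scroll hanger (210,340) held upright by the tab, with its ring lifted to about centre on the wire. The strip (345,350) hasn't moved. Next is the first bend.

Call:
apply_moves(motion=[{"x": 0.0, "y": -0.01, "z": 0.0, "spin": 0.0}, {"x": 0.0, "y": -0.022, "z": 0.0, "spin": 0.0}, {"x": 0.0, "y": -0.034, "z": 0.0, "spin": 0.0}, {"x": 0.0004, "y": -0.04, "z": 0.0, "spin": 8.0}, {"x": 0.0015, "y": -0.045, "z": 0.0, "spin": 16.0}, {"x": 0.0035, "y": -0.051, "z": 0.0, "spin": 24.0}, {"x": 0.006, "y": -0.056, "z": 0.0, "spin": 32.0}, {"x": 0.0095, "y": -0.06, "z": 0.0, "spin": 40.0}, {"x": 0.012, "y": -0.063, "z": 0.0, "spin": 45.0}, {"x": 0.012, "y": -0.063, "z": 0.0, "spin": 45.0}])

```text
clock: 5.25
tool_pos: [0.6333, -0.073, 0.2332]
orientation: [-0.847, -3.025, 0.0]
force: [0.2, 0.4, -1.0]
grip_width: 0.127
```

```bash
python3 -c "
from h import *
s=monitor.get_state();print(s['clock'],inr(s['tool_pos']),s['force'],s['torque'],s['grip_width'])
print(tool(w(-.048,-.148,.2335),yaw+135), tool(w(-.112,-.16,.2335),yaw+90), s['joints'])"
```

```text
5.25 [-0.0124305  -0.11268949  0.23323575] [ 0.15796214  0.39557458 -1.04969901] [-1.08125496e-02 -2.09035944e-02  8.00284949e-05] 0.12669202165593732
(array([ -0.1, -50.1,  -0.3]), np.float64(-0.3)) (array([  36.4, -104. ,   -0.2]), np.float64(44.7)) [ 1.29864128e-01  4.33238419e-01  3.69651799e-01  7.17570246e-05
 -1.50734272e+00 -6.75705666e-01]
```

Call:
apply_moves(motion=[{"x": 0.0, "y": -0.012, "z": 0.0, "spin": 0.0}, {"x": 0.0, "y": -0.025, "z": 0.0, "spin": 0.0}, {"x": 0.0, "y": -0.038, "z": 0.0, "spin": 0.0}, {"x": 0.0, "y": -0.05, "z": 0.0, "spin": 0.0}, {"x": 0.0004, "y": -0.056, "z": 0.0, "spin": 8.0}, {"x": 0.0015, "y": -0.061, "z": 0.0, "spin": 16.0}, {"x": 0.0035, "y": -0.067, "z": 0.0, "spin": 24.0}, {"x": 0.006, "y": -0.072, "z": 0.0, "spin": 32.0}, {"x": 0.0095, "y": -0.076, "z": 0.0, "spin": 40.0}, {"x": 0.012, "y": -0.079, "z": 0.0, "spin": 45.0}])

```text
clock: 6.5
tool_pos: [0.5816, -0.1339, 0.2335]
orientation: [1.944, 2.468, 0.0]
force: [0.9, 0.4, -1.3]
grip_width: 0.134
```

```bash
python3 -c "
from h import *
s=monitor.get_state();print(s['clock'],inr(s['tool_pos']),s['force'],s['torque'],s['grip_width'])
print(tool(w(-.112,-.16,.2335),yaw+90))"
```

```text
6.5 [-0.0773903  -0.15925368  0.23345024] [ 0.92672528  0.4169561  -1.28553929] [0.05724493 0.00822612 0.0135196 ] 0.1343741074502009
(array([ -1. , -34.6,  -0.1]), np.float64(-0.5))
```

Call:
apply_moves(motion=[{"x": 0.0, "y": -0.01, "z": 0.0, "spin": 0.0}, {"x": 0.0, "y": -0.02, "z": 0.0, "spin": 0.0}, {"x": 0.0, "y": -0.028, "z": 0.0, "spin": 0.0}, {"x": 0.0, "y": -0.033, "z": 0.0, "spin": 0.0}, {"x": 0.0, "y": -0.033, "z": 0.0, "spin": 0.0}, {"x": 0.0, "y": -0.033, "z": 0.005, "spin": 0.0}, {"x": 0.0, "y": -0.033, "z": 0.01, "spin": 0.0}, {"x": 0.0, "y": -0.033, "z": 0.01, "spin": 0.0}])

```text
clock: 7.5
tool_pos: [0.55, -0.1411, 0.2228]
orientation: [-1.939, -2.471, 0.001]
force: [-0.3, 0.6, -0.8]
grip_width: 0.131
```

```bash
python3 -c "
from h import *
s=monitor.get_state();print(s['clock'],inr(s['tool_pos']),s['force'],s['grip_width'])
c,s=snap('top','t2');a=c['image'][200:400,150:450];d,_=snap('scene','s2');b=d['image'][60:290,200:460]
o=np.zeros((600,800,3),np.uint8);o[:267,:400]=cv2.resize(a,(400,267));o[:460,400:]=cv2.resize(b,(400,460)) if 0 else 0
o=np.zeros((600,800,3),np.uint8);o[:267,:400]=cv2.resize(a,(400,267));o[:354,400:]=cv2.resize(b,(400,354));cv2.imwrite('pics/c3.png',o[:360])"
```

```text
7.5 [-0.10973806 -0.15856438  0.22283153] [-0.26125827  0.64201813 -0.82104346] 0.13050640376288408
```

View pics/c3.png

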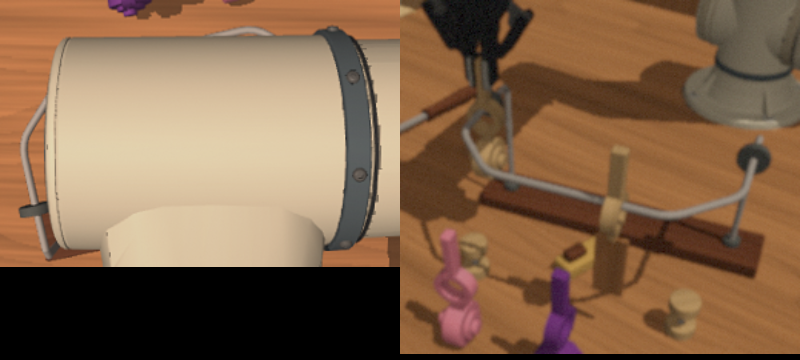

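The hanger is at the end leg by the left stop and upright, and the strip hasn't moved. I'll nudge 4 mm further towards the stop and check the force before releasing.

Call:
apply_moves(motion=[{"x": 0.0, "y": -0.002, "z": 0.001, "spin": 0.0}, {"x": 0.0, "y": -0.004, "z": 0.001, "spin": 0.0}, {"x": 0.0, "y": -0.004, "z": 0.001, "spin": 0.0}])

```text
clock: 7.98
tool_pos: [0.5472, -0.142, 0.2226]
orientation: [1.938, 2.47, 0.003]
force: [4.9, -0.1, -1.3]
grip_width: 0.131
```

Call:
apply_moves(motion=[{"x": 0.0, "y": 0.0, "z": 0.0, "spin": 0.0}, {"x": 0.0, "y": 0.0, "z": 0.0, "spin": 0.0}, {"x": 0.0, "y": 0.0, "z": 0.0, "spin": 0.0}, {"x": 0.0, "y": 0.0, "z": 0.0, "spin": 0.0}, {"x": 0.0, "y": 0.0, "z": 0.0, "spin": 0.0}, {"x": 0.0, "y": 0.0, "z": 0.0, "spin": 0.0}, {"x": 0.0, "y": 0.0, "z": 0.0, "spin": 0.0}], fingers=0.0)

```text
clock: 8.85
tool_pos: [0.5461, -0.1421, 0.2223]
orientation: [-1.94, -2.471, 0.0]
force: [1.2, 0.2, -0.1]
grip_width: 1.003
```

Call:
apply_moves(motion=[{"x": 0.0, "y": 0.0, "z": -0.02, "spin": 0.0}, {"x": 0.0, "y": 0.0, "z": -0.06, "spin": 0.0}, {"x": 0.0, "y": 0.0, "z": -0.11, "spin": 0.0}, {"x": 0.0, "y": 0.0, "z": -0.13, "spin": 0.0}, {"x": 0.0, "y": 0.0, "z": -0.13, "spin": 0.0}, {"x": 0.0, "y": 0.0, "z": -0.13, "spin": 0.0}, {"x": 0.0, "y": 0.0, "z": -0.13, "spin": 0.0}])

```text
clock: 9.72
tool_pos: [0.5458, -0.1421, 0.351]
orientation: [-1.938, -2.47, 0.002]
force: [-0.2, 0.7, -0.6]
grip_width: 0.999
```

```bash
python3 -c "
from h import *
c,s=snap('wrist','w3');d,_=snap('scene','s3');print(s['clock'],inr(s['tool_pos']),s['force'],s['grip_width'])
print(proj('w3',[w(-.114,-.16,.256),w(-.1,-.16,.256),w(-.125,-.16,.19),w(-.117,-.16,.19)]).round(), proj('s3',[w(-.114,-.16,.256),w(-.1,-.16,.256)]).round(1))
o=np.zeros((420,800,3),np.uint8);o[:300,:400]=cv2.resize(c['image'],(400,300));o[:400,400:]=cv2.resize(d['image'][80:240,220:380],(400,400),interpolation=2);cv2.imwrite('pics/c4.png',o)"
```

```text
9.725 [-0.11410228 -0.15845006  0.35101501] [-0.21110527  0.72224396 -0.59593418] 0.9989465060695968
[[275. 213.]
 [275. 233.]
 [275. 177.]
 [275. 186.]] [[251.3  97.6]
 [247.7 101.1]]
```

View pics/c4.png

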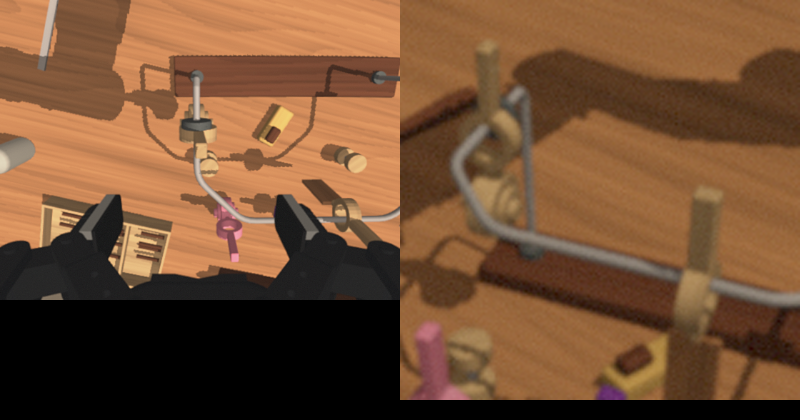

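The ring rests against the stop disc (wrist view about (198,130) in the crop), after a 4.9 N touch on the nudge. The tab top is at scene (254,98) against a predicted (251,98), so it is upright. The strip's tab top is at (342,156) against (343,157) at the start. Handing in.

```bash
python3 -c "
from h import *
print(ctrl.sign_off(),monitor.get_state()['clock'])"
```

```text
the job is handed in; nothing more can be done
the job is handed in; nothing more can be done
```

I slid the scroll's hanger around the two bends on its own (−y) side to the end stop, released it and handed the job in. It now hangs there freely.

- **At the stop:** The last nudge gave about 5 N of contact. At release the gripper read x = −114 mm in the rail's frame, against −117 mm for the ring touching. The last pictures show the ring against the disc and the tab upright, within about 3 px of its predicted place.
- **Strip hanger:** Its tab top moved by no more than about 1 px in the scene view.
- **Time and force:** The clock stood at about 9.7 s just before handing in. The largest force I read was about 5 N.
- **What went wrong:** One move call was refused for its format, most likely because "spin" was left out. Nothing moved, and I resent it. The top view of the end position was blocked by the arm while it held the hanger, so I checked with the scene and wrist cameras instead.

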